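Stow the headlamp and snap its case shut

TASK

Put the headlamp away: set it down, not drop it, upright (button up, as it lies now) on the floor of the open blue case. Then swing the lid over and press it down against its rubber seal until the catch snaps over it and holds it shut on its own. Leave the other things on the shelf where they are.

Things in the scene. Friction and masses are not known exactly. Their poses are not given: they have to be found in the camera images.
- case: blue plastic case fixed to the shelf, lid open: tub 140 (its x) by 180 (its y) by 70 high, walls and floor 5 thick, so 130 by 170 inside. Origin at the centre of its underside, z up. Catch on its front (-x) side, hinge along its back (+x). It stands in the left or the right of two places, the lamp in the other, its front turned to the robot's right (world -y) within 20 degrees
- case_floor (a point): centre of the case's inside floor, 5 above its underside
- case_hinge (a point): middle of the lid's hinge line, at the case's own x = +70, y = 0, z = 72 mm; the line runs along the case's y. The lid is a flat blue plate reaching 142 from the hinge to its front edge, 180 wide, 14 thick; when down its underside is 72 and its top 86 above the shelf
- lid (a joint): lid angle in rad: 0 fully down, pi/2 upright, 2.0 its stop, leaning back. Starts 1.7 to 1.95. The hinge rubs a little: above about 1.1 the lid stays where it is put, below that it falls by itself and comes to rest on the catch at about 0.1, not latched. Latched and let go it rests at about 0.017; pressed too little it springs back to about 0.04
- case_catch (a point): inner tip of the black sprung catch, 40 wide, at the middle of the case's front, its top 92 above the shelf: keep the fingers off it. From resting on it, the lid's front edge must be pressed down 15 mm, fully down; the resistance rises to about 13 N at lid_press, most of it from the black rubber seal, which stands up to 6 above the front rim. Then the catch snaps over the lid's nose
- lid_press (a point): point on the lid's outer (top) face, midway along the width and 115 mm from the hinge, 27 mm from the front edge: a good place to press. It swings with the lid
- lamp: headlamp unit without strap: grey plastic block 58 long, 46 wide (y), 36 high with a black round lens barrel of 35 diameter at its +x end, 76 long in all (its x from -38 to +38), about 120 g. Lies upright on the shelf, a round button on top. Origin at the centre of its underside
- dispenser: pale ceramic push dispenser with a steel pump head, 72 across, 153 high; origin at the centre of its underside. A bystander at the far side
- tumbler: clear glass tumbler, 74 across, 95 high; origin at the centre of its underside. A bystander at the far side
- shoehorn: flat steel shoehorn, about 190 long and 20 to 40 wide, under 8 high, lying along its x; origin on its underside near the middle. A bystander at the far side
- peg: wooden clothes peg, 80 long (along its x), 10 wide, 18 high, lying on the shelf between lamp and case; origin at the centre of its underside. A bystander
- tin: low round aluminium wax tin, 76 across, 28 high, between lamp and case; origin at the centre of its underside. A bystander
- brush: boot brush, wooden back on grey bristles, 170 long (along its x), 46 wide, 38 high; origin at the centre of its underside. A bystander at the far side
Mind the look-alikes: they are no part of the job. What is meant by the lamp is not purple or turquoise, and is the larger of those in its own colour.

How it is judged:
On the way, in this order (a step that is already met when the one before it is completed fails the run):
1. the headlamp rests upright on the floor of the case, let go, with the lid still open (x of lamp in the frame of case between -0.065 and 0.065 m and y of lamp in the frame of case between -0.085 and 0.085 m and z of lamp in the frame of case between 0 and 0.015 m and angle between lamp's own z axis and vertical below 0.2 rad and linear speed of lamp below 0.03 m/s and contact force between lamp and the fingers below 0.1 N and value of joint lid above 1 rad), for 0.2 s.
2. the lid is pressed down into the catch (x of lamp in the frame of case between -0.065 and 0.065 m and y of lamp in the frame of case between -0.085 and 0.085 m and z of lamp in the frame of case between 0 and 0.015 m and angle between lamp's own z axis and vertical below 0.2 rad and value of joint lid below 0.025 rad), for 0.2 s.
At the end, for the whole second after the job is handed in: the lid is latched by itself, under 0.025 rad, and still; the headlamp lies inside the case on its floor (underside within 15 mm of the case's underside height), upright within 0.2 rad, at rest (all of step 2 and linear speed of lamp below 0.03 m/s and not (velocity of joint lid above 0.1 rad/s)); the robot touches nothing.
It fails at once if the headlamp is dropped into the case (faster than 0.7 m/s inside it) (horizontal distance between lamp and case below 0.09 m and z of lamp in the frame of case below 0.07 m and linear speed of lamp above 0.7 m/s).
It fails at once if one of the other things on the shelf is moved more than 30 mm (distance of any of dispenser, tumbler, shoehorn, peg, tin, brush from where it was at the start of the episode above 0.03 m).
It also fails if it takes over 58 s, if anything falls off the work surface, if the arm or the gripper's body presses on something with over 40 N, if the wrist force passes 120 N, or if a joint passes its speed limit or range.

ROBOT

A 7-joint arm with a two-finger parallel gripper is mounted at the origin on the work surface. World frame = base frame: x ahead of the robot, y to its left, z up, the work surface at z = 0. Lengths are in m, angles in rad, forces in N, time in s.
With the tool pointing down it reaches from about 0.425 to 0.925 m from the base axis. Payload 6.8 kg.
Tool frame: the origin (TCP) lies midway between the tips of the shut fingers; the grasp point (between the pads) lies 19 mm behind it; z points along the fingers, y is the direction in which the jaws open and shut (so a half turn about z gives the same grasp; the last joint's range is limited). The gripper opens to 85 mm and grips with 20 to 120 N. Pads are 22 mm wide; open, the fingers measure 114 mm over their backs; the gripper's body (76 mm by 85 mm) begins 54 mm behind the grasp point. The pads swing forward as they close: fully open they stand 13 mm farther back than shut.
Start: joints at [-1.29, 0.477, 0.022, 1.555, -0.011, 1.109, -0.083], TCP at [0.256, 0.625, 0.231] pointing down, gripper open.
Joint ranges: [-2.96, 2.96], [-0.34, 2.1], [-1.41, 1.46], [0.24, 2.44], [-1.37, 4.51], [0.17, 1.92], [-2.96, 2.96]. Speed limits (rad/s): [2.39, 2.39, 3.14, 3.14, 3.14, 3.14, 3.14].

INTERFACE

Orientations are given as a 3x3 rotation matrix whose columns are the frame's x, y, z axes.
In Python, from workcell import ctrl, effector, viewer, ticket, get_time_s, get_joint_positions, get_dq, get_joint_torque, get_tcp_pos, get_ee_rot, get_wrist_force, get_ft_torque, get_gripper_width gives the robot as it stands. Calls block until the motion is done:
- ctrl.move_pose(position, orientation): joint-space move of the TCP to a pose.
- ctrl.line_to(position, feed=0.15, orientation=None): straight line of the TCP; orientation=None keeps the orientation; feed is the mean speed in m/s.
- ctrl.goto_joints(angles): joint-space move.
- effector.move_gripper(opening): opening from 0.0 (shut) to 1.0 (fully open); the grip force is fixed at half the most; returns when the fingers have stopped.
- ctrl.dwell(seconds).
- ctrl.inverse_kinematics(position, orientation): joint angles nearest the present ones, or None.
- viewer.camera(name): name is "side" or "top" or "wrist"; returns a dict with "img" (400x640x3 uint8, red, green, blue), "fx", "fy", "cx", "cy" (pixels), "view" (4x4, takes a point from world to camera coordinates); the wrist camera has in their place "T_tool_cam" (4x4, takes a point from camera to tool coordinates, whose origin is the TCP and whose axes are the flange's). Camera axes: x right, y up, looking along -z (the intrinsics and any distortion apply to the point x, -y, -z); pixel columns grow to the right and rows downward; lengths in m; the calibration is good to about 2 mm. A picture is of the moment at which its call begins: read the wrist's pose just before it. There is no depth.
A pose or a line that the arm cannot do raises ctrl.IKError and nothing moves.
- ticket.job_done(): hands the job in, once; it reports no verdict.
Readings, each from a call of its own:
- get_time_s(): time.
- get_joint_positions(): joint angles.
- get_dq(): joint speeds.
- get_joint_torque(): joint torques, N m.
- get_tcp_pos(): TCP position.
- get_ee_rot(): TCP orientation.
- get_wrist_force(): force on the tool from outside, world axes, zero at the start.
- get_ft_torque(): the same for the moment, N m.
- get_gripper_width(): opening from 0.0 (shut) to 1.0 (fully open).
Only numpy, scipy, OpenCV 4.12 (cv2) and the standard library are available. Lean on these libraries where they do the work, as an engineer would, in place of code of your own. Each camera call takes 0.05 s, during which the arm holds its last target.

## Working session

There is one attempt and no reset: what is moved stays moved. The work goes in short steps, each a Python script; the robot and the scene stay as the last script left them, time stands still between calls to the robot, and variables do not carry over. Pictures are saved under pics/ and viewed, and the job is handed in when it is done.

```bash
mkdir -p pics; ls; python3 - <<'E'
from workcell import *
import cv2,numpy as np
np.set_printoptions(precision=4,suppress=True)
for n in ("side","top","wrist"):
    c=viewer.camera(n); cv2.imwrite(f"pics/a_{n}.png",c["img"][:,:,::-1])
    print(n,{k:v for k,v in c.items() if k!="img"})
print(get_time_s(),get_tcp_pos(),get_ee_rot(),get_gripper_width())
E
```

```text
pics
side {'fx': 445.63313335961584, 'fy': 445.63313335961584, 'cx': 320.10756718449454, 'cy': 196.91344573121194, 'view': array([[-0.8828, -0.4697, -0.0037,  0.5116],
       [ 0.3635, -0.6883,  0.6278, -0.283 ],
       [-0.2974,  0.5529,  0.7783, -0.8331],
       [ 0.    ,  0.    ,  0.    ,  1.    ]])}
top {'fx': 411.9375738560615, 'fy': 411.9375738560615, 'cx': 324.83196595570877, 'cy': 202.5668343799265, 'view': array([[-0.0239, -0.9997, -0.0081, -0.0181],
       [ 0.9885, -0.0249,  0.149 , -0.6319],
       [-0.1492, -0.0044,  0.9888, -0.8756],
       [ 0.    ,  0.    ,  0.    ,  1.    ]])}
wrist {'fx': 359.114323933978, 'fy': 359.114323933978, 'cx': 313.23800996218586, 'cy': 198.9126846549858, 'T_tool_cam': array([[ 0.0005,  0.9567,  0.2912,  0.0742],
       [ 1.    , -0.0003, -0.0009, -0.0006],
       [-0.0008,  0.2912, -0.9567, -0.1433],
       [ 0.    ,  0.    ,  0.    ,  1.    ]])}
0.15 [0.2557 0.6242 0.2305] [[-0.9254  0.379  -0.0004]
 [ 0.379   0.9254 -0.0013]
 [-0.0001 -0.0014 -1.    ]] 0.9994477493573459
```

View pics/a_side.png

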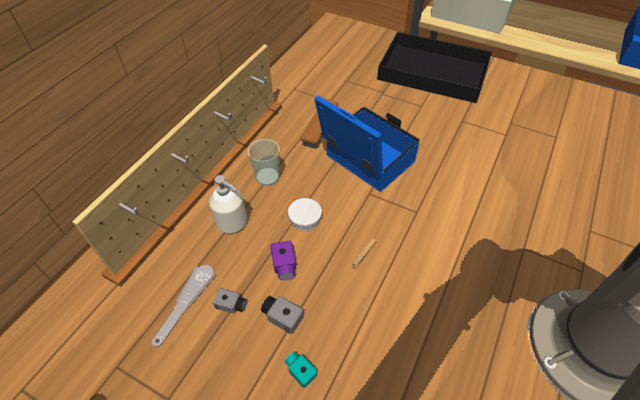

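View pics/a_top.png

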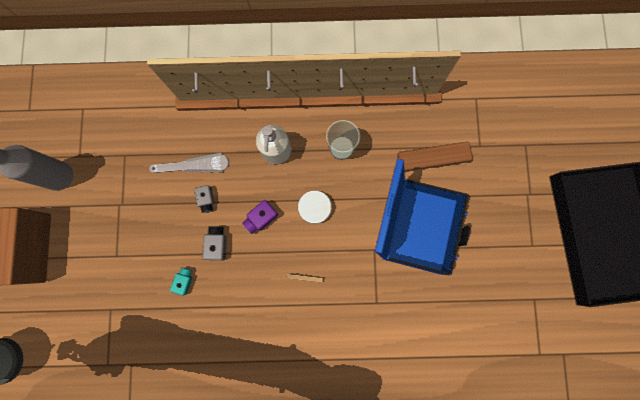

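View pics/a_wrist.png

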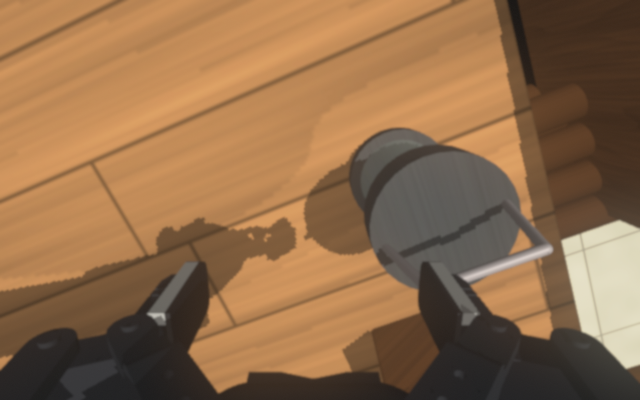

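The top view shows the larger grey lamp at about (214,245) with its lens towards the far side. The case is on the right at about (428,228) with its catch at (464,236). I'll enlarge both.

```bash
python3 - <<'E'
import cv2
t=cv2.imread("pics/a_top.png")
a=cv2.resize(t[215:275,175:255],None,fx=8,fy=8,interpolation=cv2.INTER_CUBIC); cv2.imwrite("pics/b_lamp.png",a)
a=cv2.resize(t[150:290,360:490],None,fx=4.2,fy=4.2,interpolation=cv2.INTER_CUBIC); cv2.imwrite("pics/b_case.png",a)
t=cv2.imread("pics/a_side.png")
a=cv2.resize(t[80:200,290:430],None,fx=5,fy=5,interpolation=cv2.INTER_CUBIC); cv2.imwrite("pics/b_cases.png",a)
E
cat > h.py <<'E'
import numpy as np,cv2
from workcell import *
np.set_printoptions(precision=4,suppress=True)
def cam(name):
    c=viewer.camera(name)
    return c
def unproj(c,uv,z):
    V=c["view"];R=V[:3,:3];t=V[:3,3]
    d=R.T@np.array([(uv[0]-c["cx"])/c["fx"],-(uv[1]-c["cy"])/c["fy"],-1.])
    o=-R.T@t
    return o+d*(z-o[2])/d[2]
def proj(c,P):
    V=c["view"];q=V[:3,:3]@np.array(P)+V[:3,3]
    return np.array([c["cx"]+c["fx"]*q[0]/-q[2],c["cy"]+c["fy"]*q[1]/q[2]])
E
```

```text
(no output)
```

View pics/b_lamp.png

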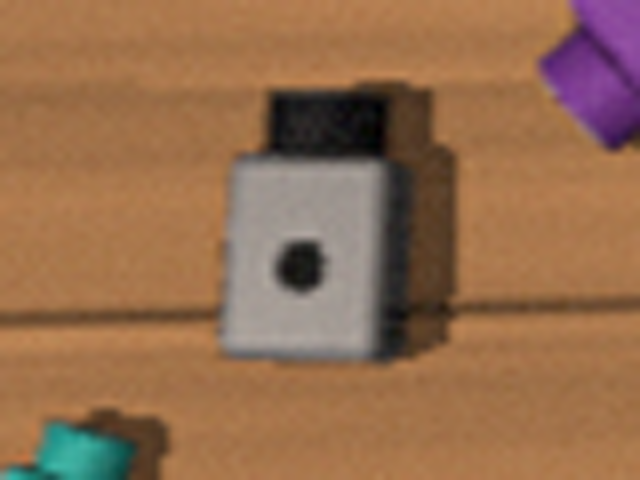

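View pics/b_case.png

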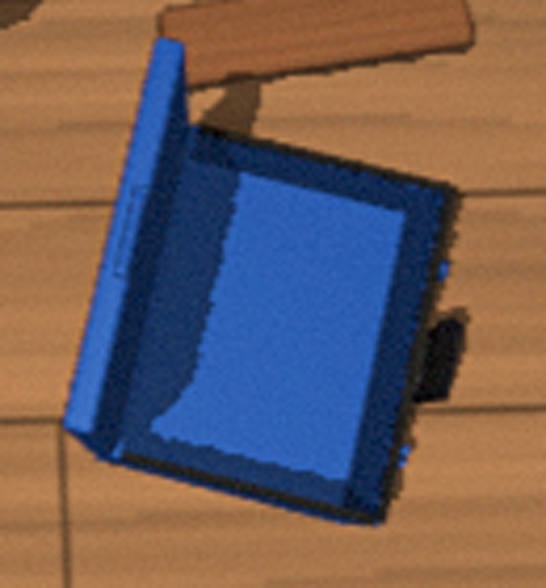

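View pics/b_cases.png

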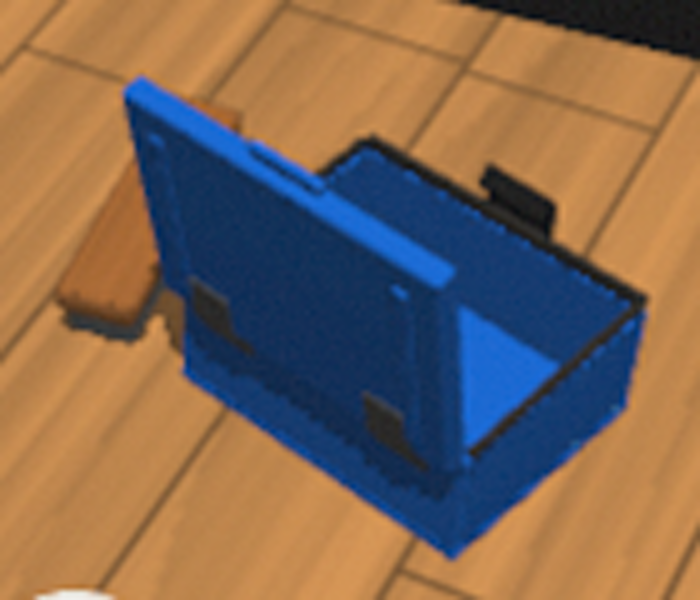

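```bash
cat > fit.py <<'E'
from h import *
from scipy.optimize import least_squares
T=viewer.camera("top");S=viewer.camera("side")
tc=lambda u,v:(360+u/4.2,150+v/4.2)
sc=lambda u,v:(290+u/5,80+v/5)
def lidp(r,h,y,th): return np.array([.07-r*np.cos(th)+h*np.sin(th),y,.072+r*np.sin(th)+h*np.cos(th)])
obs=[(T,tc(455,187),(-.07,-.09,.072)),(T,tc(382,520),(-.07,.09,.072)),(T,tc(115,460),(.07,.09,.07)),(T,tc(195,128),(.07,-.09,.07)),
(S,sc(375,140),(-.07,-.09,.074)),(S,sc(643,298),(-.07,.09,.074)),(S,sc(455,557),(.07,.09,0)),(S,sc(187,375),(.07,-.09,0)),(S,sc(627,405),(-.07,.09,0)),
(T,tc(158,38),(.142,.014,-.09,0)),(T,tc(184,45),(.142,0,-.09,0)),(T,tc(65,428),(.142,.014,.09,0)),
(S,sc(440,288),(.142,.014,.09,0)),(S,sc(457,267),(.142,0,.09,0)),(S,sc(141,77),(.142,0,-.09,0)),(S,sc(127,92),(.142,.014,-.09,0))]
def W(p,q):
    if len(q)==4: q=lidp(q[0],q[1],q[2],p[3])
    c,s=np.cos(p[2]),np.sin(p[2])
    return np.array([p[0]+c*q[0]-s*q[1],p[1]+s*q[0]+c*q[1],q[2]])
f=lambda p:np.concatenate([proj(c,W(p,q))-uv for c,uv,q in obs])
r=least_squares(f,[.6,-.25,1.3,1.8],loss='soft_l1')
print(r.x,np.degrees(r.x[2])-90); print(f(r.x).reshape(-1,2))
# lamp
lc=lambda u,v:(175+u/8,215+v/8)
for uv,z in [((235,157),.036),((387,157),.036),((222,353),.036),((378,357),.036),((301,265),.036)]:
    print(unproj(T,lc(*uv),z))
for uv in [(269,92),(385,92)]: print('lens',unproj(T,lc(*uv),.02))
for n,uv in dict(tin=(315,207),peg1=(289,274),peg2=(323,280),purple=(260,216),teal=(181,282),tumb=(343,125),disp=(270,130)).items(): print(n,unproj(T,uv,.02 if n!='tumb' else .095))
E
python3 fit.py; python3 -c "
import cv2
t=cv2.imread('pics/a_side.png')
cv2.imwrite('pics/b_lamps.png',cv2.resize(t[270:350,200:320],None,fx=6,fy=6,interpolation=2))"
```

```text
[ 0.5688 -0.256   1.2962  1.7795] -15.732341538021728
[[ 0.4716  0.3995]
 [ 0.9993  2.3544]
 [-0.0673  0.1025]
 [-0.586  -0.8843]
 [-1.4519 -1.2698]
 [ 1.837   0.465 ]
 [-0.1288  0.4535]
 [-0.9972 -0.1755]
 [ 0.0594  0.1694]
 [-0.5441 -0.0655]
 [ 0.6967 -0.3685]
 [-0.5738  0.8407]
 [-0.0571  0.0988]
 [ 0.9967 -0.1912]
 [-0.318  -1.2387]
 [-1.8725 -0.2701]]
[0.567  0.2388 0.036 ]
[0.5659 0.1961 0.036 ]
[0.5125 0.2414 0.036 ]
[0.5103 0.1979 0.036 ]
[0.5363 0.2197 0.036 ]
lens [0.5866 0.2342 0.02  ]
lens [0.5858 0.2009 0.02  ]
tin [ 0.6256 -0.0105  0.02  ]
peg1 [0.4749 0.0511 0.02  ]
peg2 [ 0.4598 -0.0251  0.02  ]
purple [0.6079 0.1163 0.02  ]
teal [0.463  0.2942 0.02  ]
tumb [ 0.7944 -0.0775  0.095 ]
disp [0.8127 0.0925 0.02  ]
```

View pics/b_lamps.png

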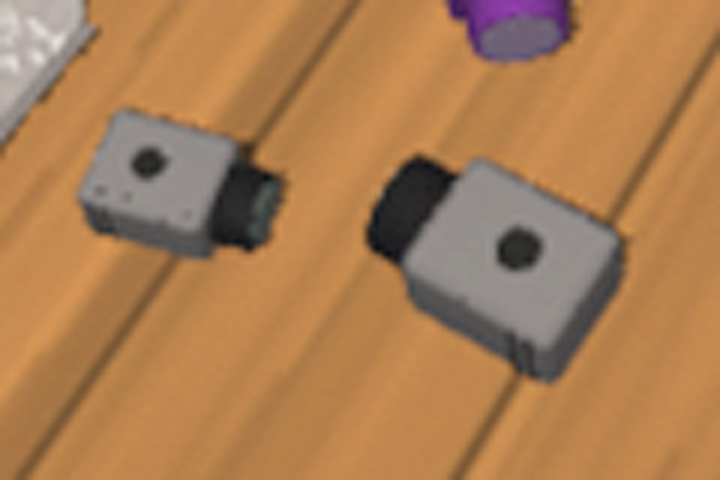

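Fitted positions:
- **Case:** (0.569, -0.256), yaw 1.296, lid about 1.78 (residuals about 1 px).
- **Lamp:** block centre about (0.539, 0.2185), yaw about -2°.

Next I grasp with the jaws along the lamp's y.

```bash
cat >> h.py <<'E'
C=np.array([.5688,-.256]);YAW=1.2962
def Rz(az): # tool x at azimuth az, pointing down
    x=np.array([np.cos(az),np.sin(az),0]);z=np.array([0,0,-1.]);return np.column_stack([x,np.cross(z,x),z])
def cw(x,y,z):
    c,s=np.cos(YAW),np.sin(YAW);return np.array([C[0]+c*x-s*y,C[1]+s*x+c*y,z])
RG=Rz(np.pi-.035); RC=Rz(YAW+np.pi)
def st(): print('t',round(get_time_s(),2),'tcp',get_tcp_pos(),'F',get_wrist_force(),'w',round(get_gripper_width(),3))
E
python3 - <<'E'
from h import *
for p,R in [((.539,.2185,.2),RG),((.539,.2185,.004),RG),(cw(0,0,.25),RC),(cw(0,0,.01),RC),(cw(.16,0,.17),RC),(cw(0,0,.17),RC),(cw(-.043,0,.08),RC)]:
    print(p,ctrl.inverse_kinematics(np.array(p),R))
ctrl.move_pose(np.array([.539,.2185,.16]),RG); st()
c=viewer.camera("wrist");cv2.imwrite("pics/c_w.png",c["img"][:,:,::-1])
E
```

```text
(0.539, 0.2185, 0.2) [-0.6074  0.3565  0.1454  1.8252 -0.0616  0.9642  1.1   ]
(0.539, 0.2185, 0.004) [-0.5411  0.6292  0.0638  1.9346 -0.0685  0.5799  1.1037]
[ 0.5688 -0.256   0.25  ] [-0.4734  0.7118  1.2759  1.7143 -0.7133  1.2701 -2.4494]
[ 0.5688 -0.256   0.01  ] [-0.4271  1.1811  1.2545  1.8754 -1.2664  1.1719 -2.0929]
[ 0.6122 -0.102   0.17  ] [ 0.8498  0.7583 -1.1876  1.696   0.7475  1.2178  2.3428]
[ 0.5688 -0.256   0.17  ] [-0.4551  0.8464  1.269   1.7928 -0.8748  1.1993 -2.3297]
[ 0.5571 -0.2974  0.08  ] [-0.3603  1.0353  1.2602  1.8321 -1.092   1.1748 -2.1281]
t 2.07 tcp [0.5388 0.22   0.1601] F [-0.4385  0.7093 -0.5316] w 1.003
```

View pics/c_w.png

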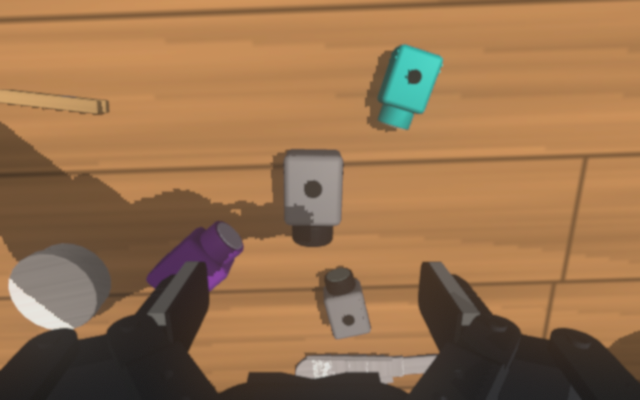

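The wrist view has the lamp centred between the fingers (button at (313,189)) and aligned with the jaws. Grasping now.

```bash
cat >> h.py <<'E'
RC=Rz(YAW+np.pi/2)
E
python3 - <<'E'
from h import *
ctrl.line_to(np.array([.539,.2185,.005]),feed=.12); st()
effector.move_gripper(0.0); st()
ctrl.line_to(np.array([.539,.2185,.06]),feed=.1); st()
for p in [cw(0,0,.25),cw(0,0,.01),cw(.16,0,.17),cw(0,0,.17),cw(-.04,0,.08)]: print(ctrl.inverse_kinematics(p,RC))
c=viewer.camera("wrist");cv2.imwrite("pics/d_w.png",c["img"][:,:,::-1])
E
```

```text
t 3.56 tcp [0.5396 0.2187 0.0057] F [ 0.1814 -0.9461 -0.1108] w 0.997
t 4.01 tcp [0.5394 0.2187 0.0056] F [-0.5403  0.3923  5.923 ] w 0.525
t 4.71 tcp [0.5386 0.2184 0.0597] F [ 0.4212  0.1491 -1.3211] w 0.528
[ 0.1051  0.3832  0.2892  1.6796 -0.1202  1.0962  1.7257]
[ 0.2085  0.6724  0.1559  1.8343 -0.1611  0.6472  1.756 ]
[-0.0989  0.4548  0.2182  1.7623 -0.1183  0.9372  1.4642]
[ 0.1373  0.4618  0.249   1.7563 -0.1364  0.9404  1.7381]
[ 0.2365  0.5828  0.2055  1.7951 -0.1604  0.7799  1.8195]
```

View pics/d_w.png

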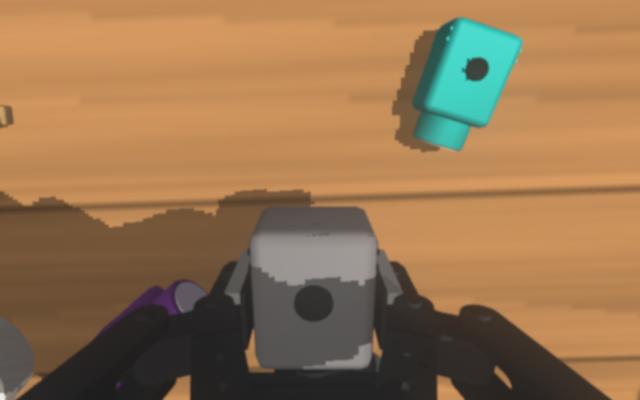

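The lamp is held (gripper width 0.53, about 1.3 N of weight). Now I carry it over the case and lower it.

```bash
python3 - <<'E'
from h import *
ctrl.line_to(np.array([.539,.2185,.26]),feed=.25)
ctrl.move_pose(cw(0,.01,.26),RC); st()
ctrl.line_to(cw(0,.01,.12),feed=.15); st()
for n in ("top","wrist","side"):
    c=viewer.camera(n);cv2.imwrite(f"pics/e_{n}.png",c["img"][:,:,::-1])
    if n!="wrist": print(proj(c,cw(0,0,.07)))
E
```

```text
t 7.43 tcp [ 0.56   -0.2513  0.2598] F [-0.7667  0.426  -0.8395] w 0.535
t 8.52 tcp [ 0.5599 -0.2536  0.1209] F [-0.357  -0.7643 -1.4369] w 0.527
[428.3527 227.0156]
[373.0677 138.0514]
```

View pics/e_wrist.png

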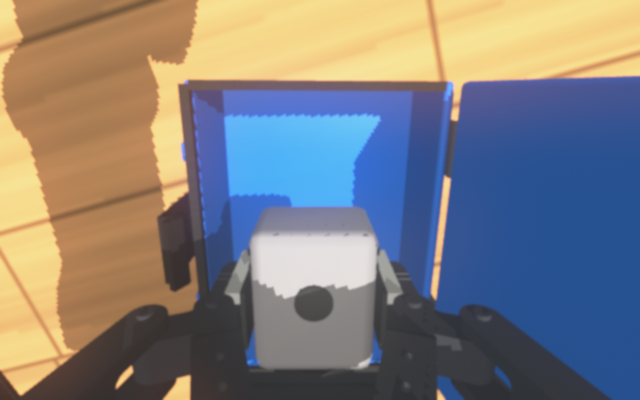

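View pics/e_top.png

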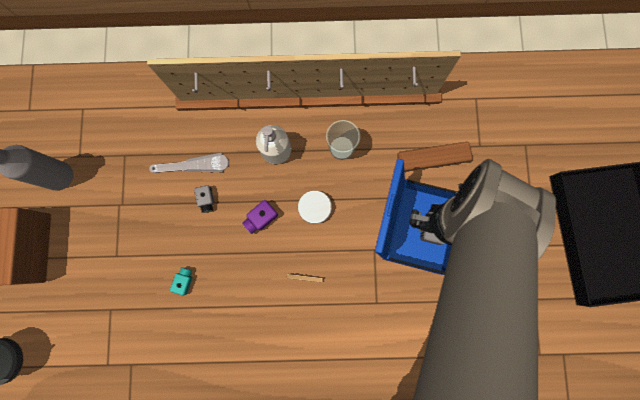

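View pics/e_side.png

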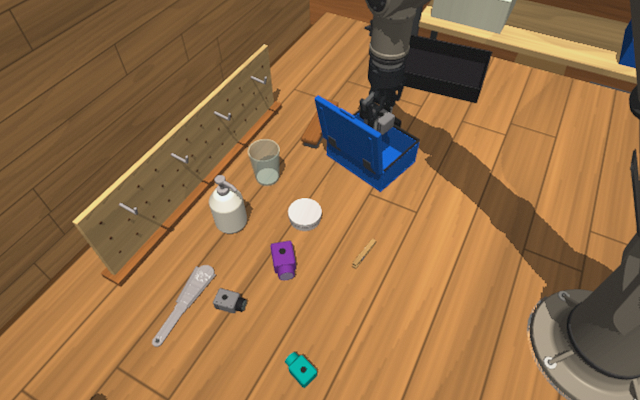

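The wrist view shows the case square to the jaws. The inner walls run from about column 192 to 440, centred to within 2 mm, and the lid is clear on the right. Lowering gently.

```bash
python3 - <<'E'
from h import *
ctrl.line_to(cw(.003,.01,.035),feed=.12); st()
ctrl.line_to(cw(.003,.01,.014),feed=.05); st()
z=.014
while z>.0075:
    z-=.001; ctrl.line_to(cw(.003,.01,z),feed=.02); f=np.mean([get_wrist_force()[2] for _ in range(1)]); print(round(z,4),get_tcp_pos()[2],f)
    if f>2.5: break
st()
E
```

```text
t 9.53 tcp [ 0.5605 -0.2508  0.0356] F [ 0.3228 -1.005  -1.3907] w 0.53
t 10.09 tcp [ 0.5598 -0.2504  0.0137] F [ 0.0803 -0.643  -1.4187] w 0.53
0.013 0.013157775029255404 -1.575881569169627
0.012 0.012004491479968897 -1.1538357321438766
0.011 0.01091065682279516 -0.7564464632457737
0.01 0.010603123731817495 5.274016092043255
t 11.09 tcp [ 0.5601 -0.2505  0.0106] F [-2.6567  1.7616  5.274 ] w 0.526
```

The floor was touched at the expected height. Releasing and retreating.

```bash
python3 - <<'E'
from h import *
effector.move_gripper(0.75); st()
ctrl.dwell(.3)
ctrl.line_to(cw(.003,.01,.06),feed=.08)
ctrl.line_to(cw(.003,.01,.26),feed=.2); st()
c=viewer.camera("wrist");cv2.imwrite("pics/f_w.png",c["img"][:,:,::-1])
E
```

```text
t 11.42 tcp [ 0.5601 -0.2509  0.0101] F [-0.3447 -1.8789  0.7955] w 0.748
t 13.64 tcp [ 0.5593 -0.25    0.2587] F [ 0.0434  0.1177 -0.3852] w 0.75
```

View pics/f_w.png

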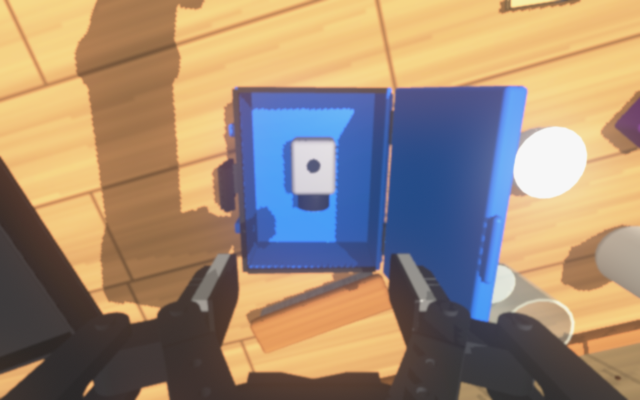

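The lamp stands upright in the case (button at (313,167)), clear of the walls. Next I go behind the lid and push it over.

```bash
python3 - <<'E'
from h import *
effector.move_gripper(0.0)
ctrl.line_to(cw(.165,0,.26),feed=.25)
ctrl.line_to(cw(.165,0,.17),feed=.2); st()
for x in np.arange(.14,.0,-.01):
    ctrl.line_to(cw(x,0,.17),feed=.06)
    print(round(x,3),get_wrist_force())
st()
c=viewer.camera("side");cv2.imwrite("pics/g_s.png",cv2.resize(c["img"][60:220,260:460,::-1],None,fx=3.5,fy=3.5))
E
```

```text
t 15.72 tcp [ 0.6138 -0.0987  0.1708] F [-0.3264 -0.2956 -0.1726] w -0.002
0.14 [-0.1779  0.424  -0.1917]
0.13 [0.0267 0.3947 0.7349]
0.12 [-0.665  -0.8272  0.3039]
0.11 [ 0.8149  0.366  -0.3086]
0.1 [ 0.6343 -0.3125  0.9223]
0.09 [ 0.1164 -0.5491 -0.917 ]
0.08 [-0.1897 -0.5364 -1.2484]
0.07 [-0.6384  0.4894 -1.3752]
0.06 [0.6157 0.9102 0.2351]
0.05 [ 0.0336  0.1969 -0.7869]
0.04 [0.0037 0.401  0.2164]
0.03 [0.2319 0.1049 0.5501]
0.02 [ 0.4098  0.7536 -0.3368]
0.01 [ 0.1943 -0.4609 -0.2405]
-0.0 [0.4387 1.0832 0.1552]
t 20.72 tcp [ 0.5685 -0.2567  0.17  ] F [0.4387 1.0832 0.1552] w 0.001
```

View pics/g_s.png

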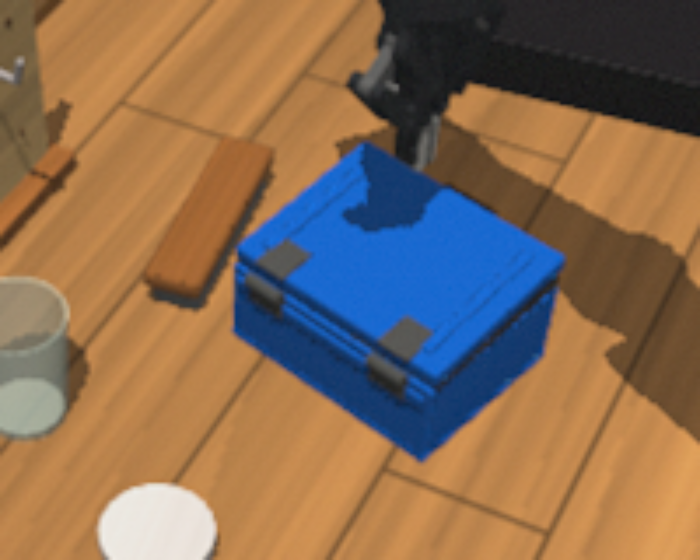

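The lid has fallen onto the catch. I press it with the shut fingers.

```bash
python3 - <<'E'
from h import *
P=(-.042,0)
ctrl.line_to(cw(*P,.12),feed=.15)
ctrl.line_to(cw(*P,.104),feed=.06); st()
z=.104
while z>.076:
    z-=.001 if z<.1 else .002
    ctrl.line_to(cw(*P,z),feed=.03); f=get_wrist_force()[2]; print(round(z,4),round(get_tcp_pos()[2],4),round(f,2))
    if f>32: break
ctrl.dwell(.3); st()
ctrl.line_to(cw(*P,.11),feed=.05); st()
ctrl.line_to(cw(*P,.25),feed=.25)
c=viewer.camera("side");cv2.imwrite("pics/h_s.png",cv2.resize(c["img"][60:220,260:460,::-1],None,fx=3.5,fy=3.5,interpolation=2))
c=viewer.camera("wrist");cv2.imwrite("pics/h_w.png",c["img"][:,:,::-1])
E
```

```text
t 21.77 tcp [ 0.5573 -0.2959  0.1036] F [-0.5013 -0.0158  0.5724] w -0.0
0.102 0.1021 0.54
0.1 0.0999 -0.46
0.099 0.0989 0.28
0.098 0.0979 -0.1
0.097 0.0972 2.24
0.096 0.0963 4.3
0.095 0.0952 4.94
0.094 0.0943 5.54
0.093 0.0933 4.81
0.092 0.092 2.93
0.091 0.091 3.1
0.09 0.0903 5.42
0.089 0.0895 6.22
0.088 0.0886 7.61
0.087 0.0877 7.56
0.086 0.0872 12.22
0.085 0.0866 14.37
0.084 0.0861 18.78
0.083 0.086 24.85
0.082 0.0859 33.09
t 27.07 tcp [ 0.5576 -0.2973  0.0859] F [-10.9576   2.678   32.717 ] w 0.002
t 27.77 tcp [ 0.5573 -0.2961  0.1096] F [-0.6445  0.0515 -0.7497] w 0.002
```

View pics/h_s.png

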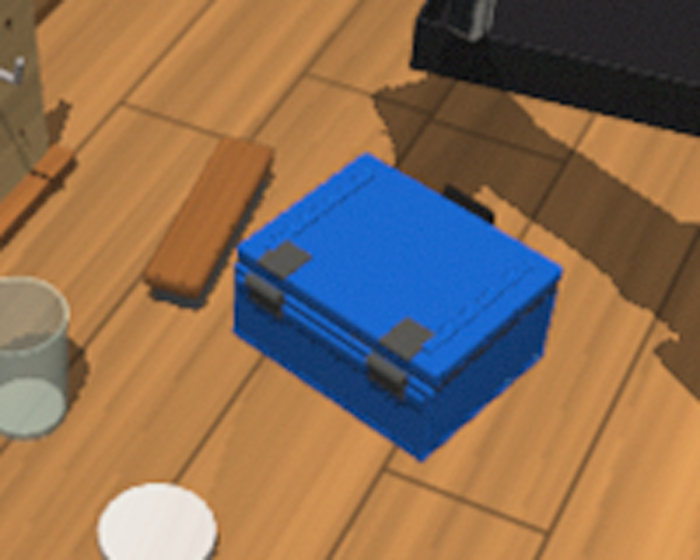

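View pics/h_w.png

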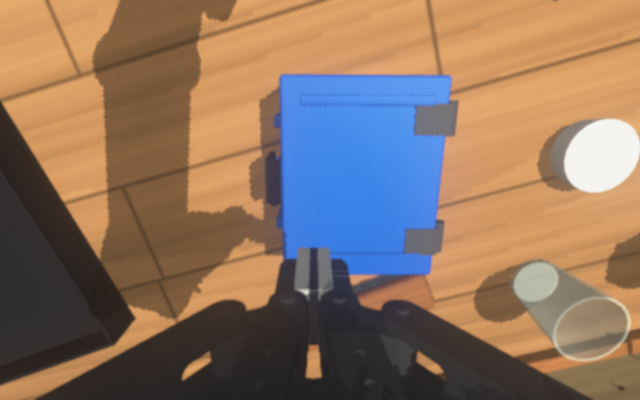

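The press bottomed out at z = 0.086, fully down. I'll probe gently for the rest height: about 0.088 means latched, about 0.0905 means it sprang back.

```bash
python3 - <<'E'
from h import *
P=(-.042,0)
ctrl.line_to(cw(*P,.096),feed=.2)
z=.093
while z>.0855:
    ctrl.line_to(cw(*P,z),feed=.03); ctrl.dwell(.05); f=np.mean([(ctrl.dwell(.02),get_wrist_force()[2])[1] for _ in range(6)]); print(round(z,4),round(get_tcp_pos()[2],4),round(f,2))
    if f>4: break
    z-=.0007
ctrl.line_to(cw(*P,.11),feed=.05); ctrl.line_to(cw(*P,.28),feed=.25)
ctrl.move_pose(np.array([.5,.1,.28]),RC); st()
for n in ("top","side"):
    c=viewer.camera(n);cv2.imwrite(f"pics/i_{n}.png",c["img"][:,:,::-1])
    if n=="side": cv2.imwrite("pics/i_sc.png",cv2.resize(c["img"][80:200,290:430,::-1],None,fx=5,fy=5,interpolation=2))
E
```

```text
0.093 0.0935 0.26
0.0923 0.0923 0.36
0.0916 0.0916 0.12
0.0909 0.0909 -0.17
0.0902 0.0902 -0.5
0.0895 0.0895 -0.31
0.0888 0.0888 -0.33
0.0881 0.0881 -0.22
0.0874 0.0876 2.97
0.0867 0.0874 8.17
t 36.43 tcp [0.5004 0.0987 0.2799] F [ 0.1353 -0.3861  0.1386] w -0.0
```

View pics/i_top.png

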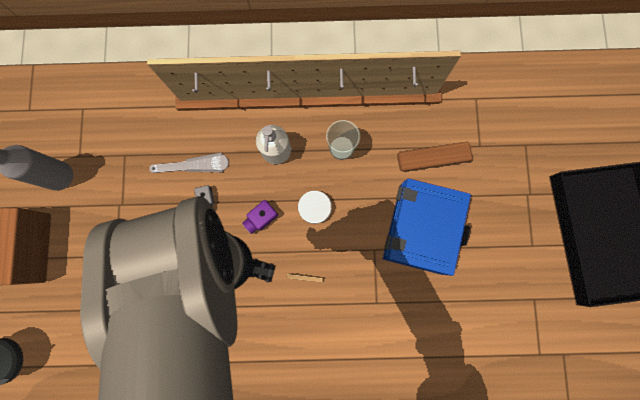

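View pics/i_sc.png

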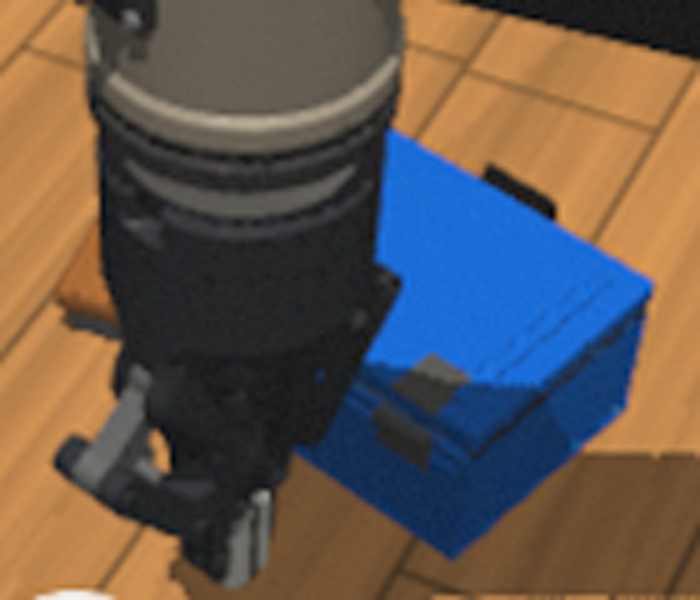

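The lid rests at 0.0877, which means latched at about 0.016 rad. The other things look unmoved and the robot is clear, so I hand in.

```bash
python3 - <<'E'
from h import *
st(); ticket.job_done()
E
```

```text
t 36.53 tcp [0.5005 0.0987 0.28  ] F [-0.4715 -0.5606 -0.2793] w 0.001
the job is handed in; nothing more can be done
```

The headlamp is upright on the floor of the blue case, and the lid is shut and held by the catch. I handed the job in at 36.5 s; no verdict is reported.

- **Lamp:** I lowered it until the floor was felt (about 5 N) and released it there. The wrist picture then showed it upright, button up and clear of the walls, with the lid still open.
- **Lid:** I pushed it over with the shut fingers and pressed until it bottomed out at z = 0.086 m, with about 33 N at the wrist. After letting go, a light touch found it resting at 0.0877 m, about 0.016 rad. That matches the latched position (0.017 rad); sprung back would have been about 0.0905 m.
- **Other things:** in the last top picture they looked where they began, except the small grey look-alike, which the arm partly hid. I compared them only by eye. The robot ended clear of everything.

No check failed or disagreed.

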